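# Lay out the tea corner again from the pile

## Task

The shelf has been wiped and the tea things are still piled up in one stack: take it apart and lay them out again, the teaspoon lengthwise on the white spoon rest, the blue cup upright on its blue saucer, the sugar jar on the cork coaster and the tea tin square on the wooden board, each in the middle of its place. Set everything down without dropping or tipping it, let go of it all, and leave the pink flask and the aluminium mug where they stand.

Things in the scene. Friction and masses are not known exactly. Their poses are not given: they have to be found in the camera images.
- tin_mid (a point): Loose flat-topped green tea tin with a cream band, 140 long (own x axis) by 66 wide (own y) by 72 mm high, about 0.3 kg. It stands on the worktop and carries the stack. This point is its centre, 36 mm above its underside; z is up.
- jar_mid (a point): Loose round glass sugar jar with a flat red twist lid, 68 mm across, 74 mm high over the lid (the lid is the top 15 mm, 64 mm across), about 0.26 kg. It stands on the tin. This point is its centre, 37 mm above its underside; z is up.
- cup_mid (a point): Loose small blue ceramic cup, upright and empty, 58 mm high, 56 mm across the rim, 54 mm half-way up, foot 40 mm, about 0.13 kg. Its ear sticks out to 51 mm from the cup's axis towards the cup's own +y, between 13 and 47 mm above its foot, so the free sides are at its own +x and -x. It stands on the jar's lid. This point is its centre, 29 mm above its foot; z is up.
- spoon_mid (a point): Loose steel teaspoon lying flat across the cup's rim, 140 mm long (own x axis, bowl towards +x). The handle is 9 mm wide and 5 mm thick and runs 34 mm from this point towards the bowl and 70 mm the other way (the last 35 mm are 12 mm wide); the bowl is 29 mm wide and 7 mm deep, its underside level with the handle's. About 30 g, balancing within 10 mm of this point. This point is the middle of its length, half-way through the handle's thickness; z is up.
- board: Fixed plain wooden board, the tin's place: 180 (own x axis) by 100 mm, top 10 mm above the worktop. Origin: centre of its underside, on the worktop.
- coaster: Fixed round cork coaster, the sugar jar's place: 104 mm across, top 6 mm above the worktop. Origin: centre of its underside, on the worktop.
- saucer: Fixed round blue saucer, the cup's place: 130 mm across, rim 10 mm above the worktop; the flat floor in the middle is 5 mm above the worktop and about 76 mm across. Origin: centre of its underside, on the worktop.
- spoonrest: Fixed flat white ceramic spoon rest: 180 (own x axis) by 64 mm, top 8 mm above the worktop, with a low ridge across each end rising 4 mm higher; 162 mm are free between the ridges. Origin: centre of its underside, on the worktop.
- flask: Bystander, loose: upright pink flask with a flip-top spout, 68 mm across, 212 mm high. Origin: centre of its underside. To be left where it is.
- mug: Bystander, loose: upright dented aluminium mug, 80 mm across and 85 mm high, its ear reaching 70 mm from its axis. Origin: centre of its underside. To be left where it is.

How it is judged:
By the outcome, as a careful person would: the job done as asked, in the order asked, and still so for the second after the job is handed in, with the robot touching nothing.
It also fails if it takes over 125 s, if anything falls off the work surface, if the arm or the gripper's body presses on something with over 40 N, if the wrist force passes 120 N, or if a joint passes its speed limit or range.

## Robot

A 6-joint arm with a two-finger parallel gripper is mounted at the origin on the work surface. World frame = base frame: x ahead of the robot, y to its left, z up, the work surface at z = 0. Lengths are in mm, angles in rad, forces in N, time in s.
With the tool pointing down it reaches from about 400 to 825 mm from the base axis. Payload 7 kg.
Tool frame: the origin (TCP) lies at the very end of the fingers, on their centre line; the grasp point (between the pads) lies 19 mm behind it; z points along the fingers, y is the direction in which the jaws open and shut (so a half turn about z gives the same grasp; the last joint's range is limited). The gripper opens to 88 mm and grips with 3 to 60 N. Pads are 19 mm wide; open, the fingers measure 130 mm over their backs; the gripper's body (78 mm by 193 mm) begins 47 mm behind the grasp point.
Start: joints at [1.519, 0.359, 0.012, 0, -1.224, -0.288], TCP at [224.984, 636.378, 226.561] pointing down, gripper open.
Joint ranges: [-3.07, 3.07], [-1.43, 2.12], [-1.02, 1.25], [-3.03, 1.67], [-3.05, -0], [-3.03, 3.03]. Speed limits (rad/s): [2.39, 2.39, 3.01, 3.14, 3.14, 3.14].

## Interface

Orientations are given as a unit quaternion [x, y, z, w].
In Python, from plant import bot gives the robot as it stands. Calls block until the motion is done:
- bot.move_ptp(position, orientation): joint-space move of the TCP to a pose.
- bot.line_to(position, velocity=150, ori=None): straight line of the TCP; ori=None keeps the orientation; velocity is the mean speed in mm/s.
- bot.move_joints(angles): joint-space move.
- bot.move_gripper(opening, force=None): finger opening in mm; force is the grip in N (None keeps the last); returns when the fingers have stopped.
- bot.pause(seconds).
- bot.solve_ik(position, orientation): joint angles nearest the present ones, or None.
- bot.read_state(): the state.
- bot.camera(name): name is "side" or "top"; returns the picture (400x640x3 uint8, red, green, blue); there is no depth.
- bot.get_calibration(name): a dict with "fx", "fy", "cx", "cy" (pixels), "view" (4x4, takes a point from world to camera coordinates). Camera axes: x right, y up, looking along -z (the intrinsics and any distortion apply to the point x, -y, -z); pixel columns grow to the right and rows downward; lengths in mm; the calibration is good to about 2 mm. A picture is of the moment at which its call begins. get_calibration takes no time and is no camera call.
A pose or a line that the arm cannot do raises bot.Unreachable and nothing moves.
- bot.close_job(): hands the job in, once; it reports no verdict.
The state is a dict: "t": time; "joint_pos": joint angles; "qvel": joint speeds; "tau": joint torques, N m; "tcp_pos": TCP position; "eef_rot": TCP orientation; "contact_force": force on the tool from outside, world axes, zero at the start; "moment": the same for the moment, N m; "width": finger opening in mm.
Only numpy, scipy, OpenCV 4.12 (cv2) and the standard library are available. Lean on these libraries where they do the work, as an engineer would, in place of code of your own. Each camera call takes 0.05 s, during which the arm holds its last target.

## Working session

There is one attempt and no reset: what is moved stays moved. The work goes in short steps, each a Python script; the robot and the scene stay as the last script left them, time stands still between calls to the robot, and variables do not carry over. Pictures are saved under pics/ and viewed, and the job is handed in when it is done.

```bash
ls; mkdir -p pics
python3 - <<'E'
from plant import bot
import cv2,numpy as np
for n in("side","top"):
    im=bot.camera(n); cv2.imwrite(f"pics/{n}0.png",im[:,:,::-1]); c=bot.get_calibration(n); print(n,c)
s=bot.read_state(); print(s)
E
```

```text
pics
side {'fx': 485.79401570397033, 'fy': 485.79401570397033, 'cx': 317.84761668420657, 'cy': 197.2825020446317, 'view': array([[ 8.35820745e-01, -5.48830373e-01, -1.37442553e-02,
        -4.64487431e+02],
       [ 4.07816611e-01,  6.03919490e-01,  6.84811552e-01,
        -3.20340277e+02],
       [-3.67544956e-01, -5.77984837e-01,  7.28590581e-01,
        -1.04210660e+03],
       [ 0.00000000e+00,  0.00000000e+00,  0.00000000e+00,
         1.00000000e+00]])}
top {'fx': 382.3711846117712, 'fy': 382.3711846117712, 'cx': 318.8879814926533, 'cy': 201.8074565878076, 'view': array([[-2.28326775e-02, -9.99739157e-01,  5.35480499e-04,
         3.30845855e+01],
       [ 9.94384005e-01, -2.26550013e-02,  1.03378920e-01,
        -5.70014751e+02],
       [-1.03339823e-01,  2.89289078e-03,  9.94641901e-01,
        -9.19745716e+02],
       [ 0.00000000e+00,  0.00000000e+00,  0.00000000e+00,
         1.00000000e+00]])}
{'t': 0.1, 'joint_pos': array([ 1.51909698e+00,  3.59322296e-01,  1.11861671e-02, -3.08853359e-04,
       -1.22409775e+00, -2.88096423e-01]), 'qvel': array([-0.00102901, -0.00222661,  0.00101578, -0.00011536,  0.00098828,
        0.00066474]), 'tau': array([-6.71007692e-04, -5.84166527e+01,  2.93750560e+01,  7.01538071e+00,
        1.01177866e-02, -5.57557746e-05]), 'tcp_pos': array([224.85683642, 636.0016278 , 225.72730171]), 'eef_rot': array([ 9.85592882e-01, -1.69133480e-01, -5.94269431e-05,  7.30882094e-04]), 'contact_force': array([ 0.19151505, -1.04454301,  0.12763219]), 'moment': array([-0.01711524,  0.04401873,  0.04620693]), 'width': 87.5672704303597}
```

View pics/side0.png

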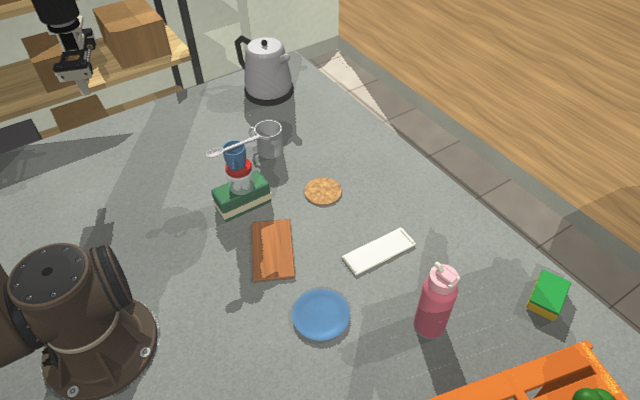

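View pics/top0.png

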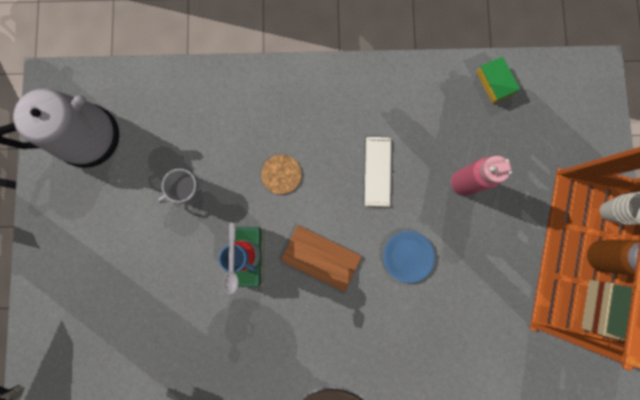

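```bash
cat > h.py <<'E'
import numpy as np, cv2
from plant import bot
C={n:bot.get_calibration(n) for n in("side","top")}
def proj(n,P):
    c=C[n]; P=np.atleast_2d(P); q=P@c["view"][:3,:3].T+c["view"][:3,3]
    return np.c_[c["cx"]+c["fx"]*q[:,0]/-q[:,2], c["cy"]-c["fy"]*q[:,1]/-q[:,2]]
def ray(n,uv):
    c=C[n]; uv=np.atleast_2d(uv).astype(float); R=c["view"][:3,:3]; t=c["view"][:3,3]
    d=np.c_[(uv[:,0]-c["cx"])/c["fx"],-(uv[:,1]-c["cy"])/c["fy"],-np.ones(len(uv))]@R
    return -R.T@t,d
def plane(n,uv,z):
    o,d=ray(n,uv); return o+d*((z-o[2])/d[:,2])[:,None]
def tri(uvs,uvt):
    o1,d1=ray("side",uvs);o2,d2=ray("top",uvt);d1=d1[0];d2=d2[0]
    s,r,_,_=np.linalg.lstsq(np.c_[d1,-d2],o2-o1,rcond=None)
    a=o1+d1*s[0];b=o2+d2*s[1];return (a+b)/2,np.linalg.norm(a-b)
E
python3 - <<'E'
from h import *
for n in C:
    im=cv2.imread(f"pics/{n}0.png")
    hsv=cv2.cvtColor(im,cv2.COLOR_BGR2HSV)
    if n=="side": crops={"stack":(195,110,110,115),"pl":(240,170,190,180)}
    else: crops={"stack":(205,210,70,90),"pl":(225,120,230,180)}
    for k,(x,y,w,h) in crops.items():
        f=min(800//w,600//h); cv2.imwrite(f"pics/{n}_{k}.png",cv2.resize(im[y:y+h,x:x+w],None,fx=f,fy=f,interpolation=cv2.INTER_CUBIC)); print(n,k,f)
    for k,lo,hi in(("blue",(95,90,40),(115,255,255)),("orange",(5,90,60),(20,255,255)),("green",(65,60,20),(90,255,255)),("red",(0,170,60),(4,255,255)),("white",(0,0,200),(40,30,255)),("pink",(160,60,60),(179,255,255))):
        m=cv2.inRange(hsv,lo,hi)
        N,_,st,ce=cv2.connectedComponentsWithStats(m)
        for i in range(1,N):
            if st[i,4]>50: print(n,k,st[i],ce[i].round(1))
E
```

```text
side stack 5
side pl 3
side blue [224 145  21  24 219] [233.8 156. ]
side blue [ 293  289   57   52 2303] [320.5 314.3]
side orange [  0   0  36  20 518] [14.7  7.5]
side orange [  86    0  105   92 5802] [131.   43.6]
side orange [  339     0   301   253 43528] [526.7  85.4]
side orange [   0   32   81   90 4087] [33.7 78.9]
side orange [68 55 11  6 52] [72.8 57.3]
side orange [  39   86  143   52 1759] [ 92.2 110.8]
side orange [304 178  38  27 799] [322.6 191. ]
side orange [ 252  219   43   63 2377] [272.  250.4]
side orange [ 425  340  204   60 5582] [542.7 378.3]
side green [212 171  58  42 910] [239.6 193.4]
side green [224 200  47  22  76] [246.1 211. ]
side green [ 530  270   41   45 1096] [550.5 291.6]
side white [248  37  33  17 387] [264.   45.4]
side white [323  61  20  15 139] [332.5  68.1]
side white [339  71  18  17 130] [348.1  78.8]
side white [208 134  51  23 118] [231.9 146.2]
side white [ 342  227   74   48 1508] [378.5 250. ]
side pink [435 270  22  17  86] [443.4 278.6]
side pink [ 414  277   44   61 1679] [433.7 309.5]
top stack 6
top pl 3
top blue [ 384  232   50   51 2029] [408.6 256.6]
top blue [219 247   9  23 141] [223.5 257.8]
top blue [235 247  21  25 268] [241.2 259.5]
top orange [  530   147   110   224 15370] [588.9 257.2]
top orange [ 261  155   40   39 1240] [280.8 174. ]
top orange [ 281  226   80   66 2872] [320.7 258.1]
top green [482  57  38  41 871] [500.4  77. ]
top green [236 227  25  22 352] [249.5 234.9]
top green [235 260  26  27 386] [249.6 276.9]
top red [236 242  18  21 119] [247.7 249.8]
top white [ 366  138   24   67 1513] [377.3 171.9]
top pink [ 450  156   60   40 1512] [479.2 175.7]
top pink [234 243  19  22  52] [244.8 252. ]
```

View pics/side_stack.png

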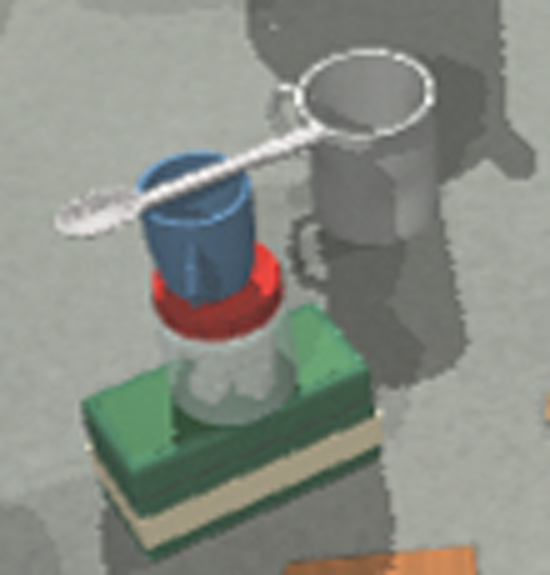

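View pics/top_stack.png

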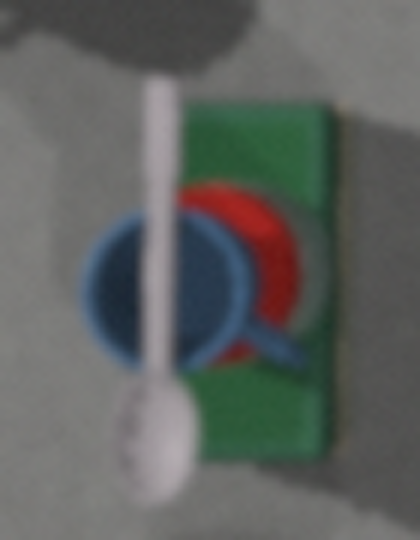

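View pics/top_pl.png

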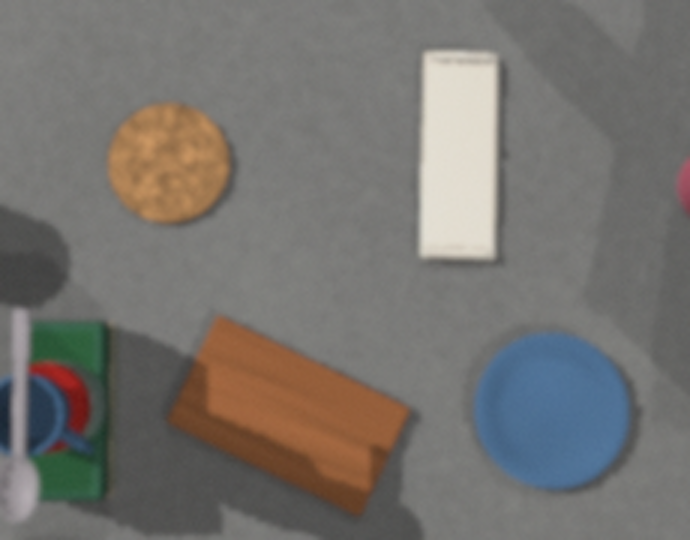

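View pics/side_pl.png

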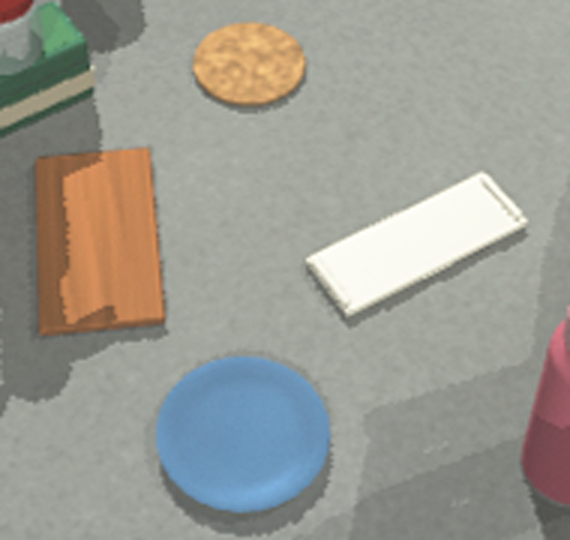

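```bash
cat > m.py <<'E'
from h import *
np.set_printoptions(precision=1,suppress=True)
def mask(im,lo,hi,roi):
    hsv=cv2.cvtColor(im,cv2.COLOR_BGR2HSV); m=cv2.inRange(hsv,lo,hi); z=np.zeros_like(m); x,y,w,h=roi; z[y:y+h,x:x+w]=m[y:y+h,x:x+w]; return z
def rect(n,m,z):
    c=max(cv2.findContours(m,cv2.RETR_EXTERNAL,cv2.CHAIN_APPROX_NONE)[0],key=cv2.contourArea)[:,0]
    W=plane(n,c,z)[:,:2].astype(np.float32); return cv2.minAreaRect(W), cv2.minEnclosingCircle(W), cv2.fitEllipse(W)
E
python3 - <<'E'
from m import *
for n in C:
    im=cv2.imread(f"pics/{n}0.png"); s=n=="side"
    O=((5,90,40),(20,255,255))
    print(n)
    print("board",rect(n,mask(im,*O,(245,212,55,75) if s else (275,220,90,75)),10)[0])
    print("coaster",rect(n,mask(im,*O,(300,172,50,40) if s else (255,150,50,50)),6)[2])
    print("saucer",rect(n,mask(im,(95,90,40),(115,255,255),(285,280,80,70) if s else (375,225,70,65)),9)[2])
    print("rest",rect(n,mask(im,(0,0,190),(40,40,255),(335,220,90,60) if s else (355,130,40,85)),9)[0])
S=lambda x,y:(x/5+195-.4,y/5+110-.4); T=lambda x,y:(x/6+205-.4,y/6+210-.4)
print("spoon handle top",plane("top",T(162,78),206.5),"side",plane("side",S(325,128),206.5),tri(S(325,128),T(162,78)))
print("spoon bowl",plane("top",T(155,505),206.5),plane("side",S(57,222),206.5),tri(S(57,222),T(155,505)))
print("cup rim",plane("top",T(167.5,290),204),plane("side",S(194,188),204))
print("ear tip",plane("top",T(297,362),72+74+44))
print("lid top R",plane("top",T(300,272),146),"topedge",plane("top",T(235,183),146))
for p in((152,285),(284,275)): print("lid side",plane("side",S(*p),146))
print("tin top", [plane("top",T(*p),72)[0] for p in((330,103),(330,458))])
print("tin side", *[plane("side",S(*p),72)[0] for p in((82,402),(133,472),(372,380),(315,308))])
print("tin sidebottom", plane("side",S(152,557),0), plane("side",S(380,455),0))
for n,p in(("top",T(0,0)),): pass
print("mug",plane("top",(179,186),85),"side",plane("side",S(366,93),85))
E
```

```text
side
board ((431.75384521484375, 17.809669494628906), (183.41160583496094, 99.21240234375), 63.124183654785156)
coaster ((648.1110229492188, 116.48771667480469), (100.28968048095703, 101.67147827148438), 168.1205291748047)
saucer ((432.4125061035156, -198.69146728515625), (124.74378204345703, 125.50357055664062), 146.34671020507812)
rest ((650.74267578125, -132.23776245117188), (66.30810546875, 179.6905975341797), 86.92383575439453)
top
board ((431.8089904785156, 18.926795959472656), (179.33399963378906, 99.09833526611328), 62.906517028808594)
coaster ((647.109619140625, 116.03794860839844), (99.6179428100586, 100.9327392578125), 162.47483825683594)
saucer ((430.30206298828125, -201.0271759033203), (123.8250732421875, 124.65201568603516), 126.28160858154297)
rest ((650.3330078125, -130.65899658203125), (61.05685043334961, 174.24562072753906), 87.6055908203125)
spoon handle top [[514.3 196.6 206.5]] side [[518.4 199.6 206.5]] (array([515.1, 195. , 211.1]), np.float64(2.3254126594983497))
spoon bowl [[374.3 198.8 206.5]] [[379.5 210.  206.5]] (array([375.8, 196. , 218.7]), np.float64(0.2348954752896989))
cup rim [[444.  195.3 204. ]] [[445.6 198.3 204. ]]
ear tip [[418.4 154.7 190. ]]
lid top R [[447.1 160.9 146. ]] topedge [[479.3 184.1 146. ]]
lid side [[418.5 208.8 146. ]]
lid side [[476.5 178.3 146. ]]
tin top [array([510.3, 161.1,  72. ]), array([373.4, 162.1,  72. ])]
tin side [374.8 227.   72. ] [375.3 167.3  72. ] [507.4 156.6  72. ] [508.7 221.3  72. ]
tin sidebottom [[376.4 172.8   0. ]] [[512.4 169.4   0. ]]
mug [[609.6 347.5  85. ]] side [[614.  351.1  85. ]]
```

```bash
cat >> h.py <<'E'
from scipy.spatial.transform import Rotation as Ro
def Q(yaw): return (Ro.from_euler("z",yaw,degrees=True)*Ro.from_euler("x",180,degrees=True)).as_quat()
def st(msg=""):
    s=bot.read_state(); print(msg,"t%.1f"%s["t"],"tcp",s["tcp_pos"].round(1),"yaw%.1f"%np.degrees(np.arctan2(*(Ro.from_quat(s["eef_rot"]).as_matrix()[[1,0],0]))),"F",s["contact_force"].round(1),"w%.1f"%s["width"]); return s
E
python3 - <<'E'
from h import *
np.set_printoptions(precision=2,suppress=True)
print("flask",plane("side",(432,333),0),plane("top",(452,187),20))
for nm,p,phi in(("spoon",(493,198,206),90),("rest",(702,-134,10),-92.7),("cup",(445,197,159),148),("cup2",(431.4,-200,18),148),("jar",(447,193,91),90),("jar2",(647.6,116.3,24),90),("tin",(442,194,17),88.5),("board",(432,18.4,27),153)):
    for y in (phi-90,phi+90,phi):
        print(nm,y,bot.solve_ik(p,Q(y)))
E
```

```text
flask [[ 609.81 -368.57    0.  ]] [[ 601.46 -315.93   20.  ]]
spoon 0 [ 0.75  0.14 -0.33  0.   -1.1   0.82]
spoon 180 [ 0.75  0.14 -0.33 -0.   -1.1  -2.32]
spoon 90 [ 0.75  0.14 -0.33  0.   -1.1   2.39]
rest -182.7 [ 0.08  0.6  -0.12 -0.   -0.85 -1.7 ]
rest -2.700000000000003 [ 0.08  0.6  -0.12  0.   -0.85  1.44]
rest -92.7 [ 0.08  0.6  -0.12  0.   -0.85 -0.13]
cup 58 [ 0.82  0.11 -0.49  0.   -0.98  1.76]
cup 238 [ 0.82  0.11 -0.49 -0.   -0.98 -1.38]
cup 148 [ 0.82  0.11 -0.49  0.   -0.98 -2.95]
cup2 58 [-0.02  0.29 -0.68  0.   -0.61  2.6 ]
cup2 238 [-0.02  0.29 -0.68  0.   -0.61 -0.54]
cup2 148 [-0.02  0.29 -0.68 -0.   -0.61 -2.11]
jar 0 [ 0.81  0.19 -0.58  0.   -0.81  0.76]
jar 180 [ 0.81  0.19 -0.58 -0.   -0.81 -2.38]
jar 90 [ 0.81  0.19 -0.58  0.   -0.81  2.33]
jar2 0 [ 0.47  0.51 -0.25  0.   -0.81  1.1 ]
jar2 180 [ 0.47  0.51 -0.25 -0.   -0.81 -2.04]
jar2 90 [ 0.47  0.51 -0.25  0.   -0.81  2.67]
tin -1.5 [ 0.82  0.3  -0.66  0.   -0.61  0.72]
tin 178.5 [ 0.82  0.3  -0.66 -0.   -0.61 -2.42]
tin 88.5 [ 0.82  0.3  -0.66  0.   -0.61  2.29]
board 63 [ 0.5   0.21 -0.76  0.   -0.6   2.17]
board 243 [ 0.5   0.21 -0.76 -0.   -0.6  -0.97]
board 153 [ 0.5   0.21 -0.76 -0.   -0.6  -2.54]
```

Run:
```python
from h import *
bot.move_ptp((494,198,270),Q(-1)); st("a")
bot.move_gripper(32,15)
bot.line_to((494,198,205.5),80); st("b")
bot.pause(0.2); st("b2")
cv2.imwrite("pics/s1.png",cv2.resize(bot.camera("side")[80:240,150:350,::-1],None,fx=3.7,fy=3.7,interpolation=cv2.INTER_CUBIC))
```

```text
a t2.0 tcp [493.9 198.6 269.9] yaw-1.0 F [-0.2  0.6 -0.3] w87.5
b t4.0 tcp [494.3 198.2 206. ] yaw-1.0 F [ 0.3 -0.7 -0.7] w31.8
b2 t4.2 tcp [494.2 198.2 206. ] yaw-1.0 F [-0.5  0.1 -0.4] w32.1
```

View pics/s1.png

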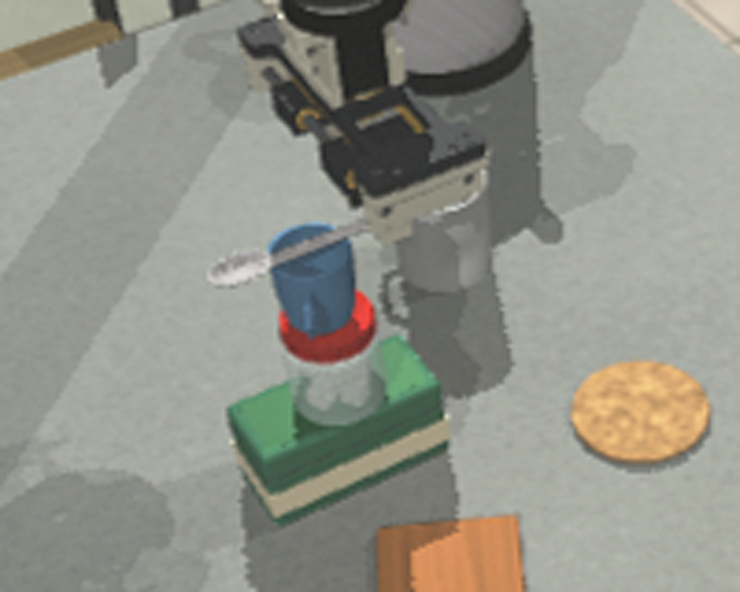

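The open fingers straddle the handle just right of the cup (handle at about (365,228) in the crop), clear of the rim. I'll close near the tips and lift.

Run:
```python
from h import *
bot.line_to((494,198,204.4),20); st("a")
bot.move_gripper(5,20); st("closed")
bot.line_to((494,198,212),15); st()
bot.line_to((494,198,290),80); st("up")
for n in("side","top"):
    im=bot.camera(n)[:,:,::-1]; im=im[60:220,150:350] if n=="side" else im[200:300,180:305]
    cv2.imwrite(f"pics/{n}2.png",cv2.resize(im,None,fx=3.6 if n=="side" else 6,fy=3.6 if n=="side" else 6,interpolation=cv2.INTER_CUBIC))
```

```text
a t4.5 tcp [494.  198.  204.4] yaw-1.0 F [0.1 0.3 0.2] w31.7
closed t5.0 tcp [494.  198.  204.4] yaw-1.0 F [-0.  -0.3 -0.6] w9.0
 t5.7 tcp [494. 198. 212.] yaw-1.0 F [-0.1  0.3 -0.9] w8.6
up t6.8 tcp [493.7 197.8 289.4] yaw-1.0 F [-0.3  0.4  0.3] w8.5
```

View pics/side2.png

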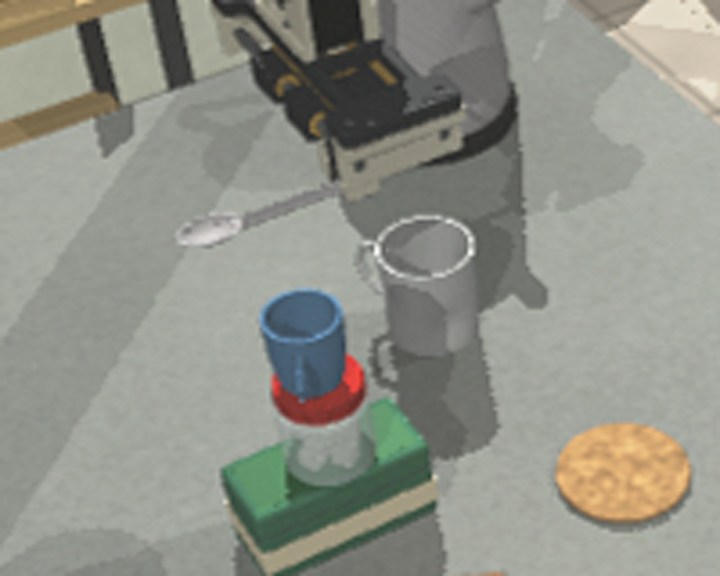

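View pics/top2.png

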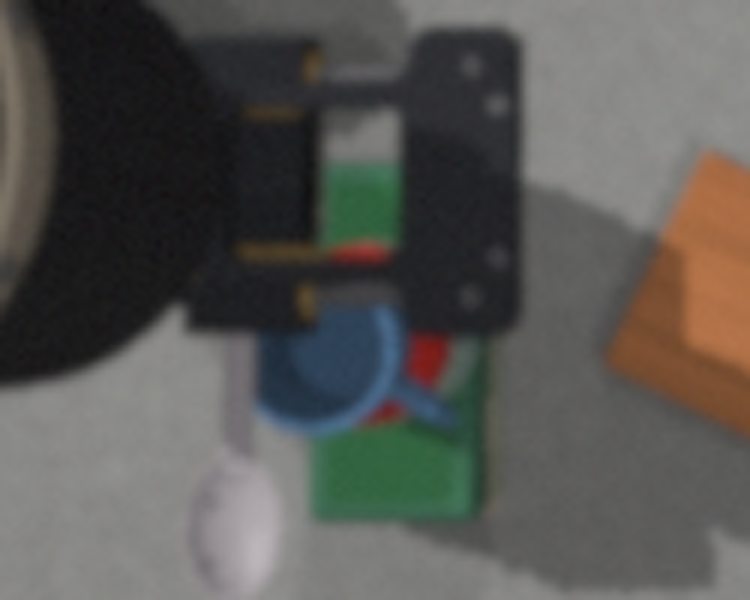

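Run:
```python
from h import *
print(tri((198.8,124.9),(218.8,299.1)), "bowl mid",tri((208/3.6+149.6,230/3.6+59.6),(236/6+179.6,520/6+199.6)))
print(plane("top",(218.8,299.1),290),plane("side",(198.8,124.9),290))
```

```text
(array([376.9341997 , 197.27468424, 302.83670753]), np.float64(2.583391878807088)) bowl mid (array([397.55657728, 198.95993847, 296.53747919]), np.float64(3.416106829565941))
[[376.30001972 199.97402128 290.        ]] [[380.51566747 214.74058204 290.        ]]
```

Run:
```python
from h import *
x,y=698.4,-133.7
bot.move_ptp((x,y,290),Q(-2.7)); st("over")
bot.line_to((x,y,40),140); bot.line_to((x,y,12),40); bot.pause(.2)
f0=st("12")["contact_force"][2]
for z in (10.5,9.8,9.2,8.8,8.4):
    bot.line_to((x,y,z),15); bot.pause(.1); f=st(z)["contact_force"][2]
    if abs(f-f0)>2.5: break
cv2.imwrite("pics/s3.png",cv2.resize(bot.camera("side")[150:350,280:480,::-1],None,fx=3,fy=3,interpolation=cv2.INTER_CUBIC))
```

```text
over t8.3 tcp [ 698.3 -132.6  290.3] yaw-2.6 F [-0.5 -0.2 -0.4] w8.6
12 t11.3 tcp [ 698.6 -133.7   12.4] yaw-2.7 F [-0.3 -0.4 -0.2] w8.7
10.5 t11.7 tcp [ 698.4 -133.7   10.5] yaw-2.7 F [-0.3  0.2 -0.1] w8.3
9.8 t12.0 tcp [ 698.4 -133.7    9.8] yaw-2.7 F [-0.5 -1.2 -0.6] w8.6
9.2 t12.4 tcp [ 698.4 -133.7    9.2] yaw-2.7 F [-0.5  0.2  0.4] w8.8
8.8 t12.7 tcp [ 698.5 -133.7    8.8] yaw-2.7 F [ 0.7 -0.  -0.3] w8.5
8.4 t13.1 tcp [ 698.4 -133.7    8.4] yaw-2.7 F [-0.3  0.5  0.3] w8.2
```

View pics/s3.png

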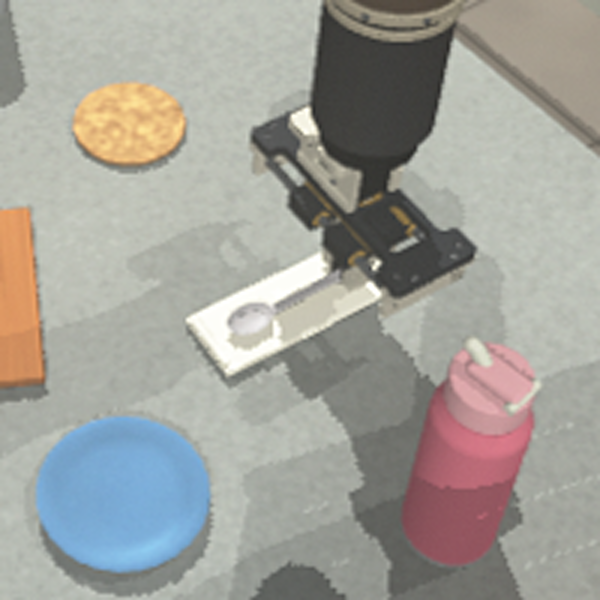

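Run:
```python
from h import *
x,y=698.4,-133.7
cv2.imwrite("pics/t3.png",cv2.resize(bot.camera("top")[110:240,330:460,::-1],None,fx=4.5,fy=4.5,interpolation=cv2.INTER_CUBIC))
for z in (8.1,7.8,7.5,7.2):
    bot.line_to((x,y,z),15); bot.pause(.1); f=st(z)["contact_force"][2]
    if abs(f)>2: break
```

```text
8.1 t13.5 tcp [ 698.5 -133.7    8.4] yaw-2.7 F [-1.7 -0.3  3.3] w8.3
```

View pics/t3.png

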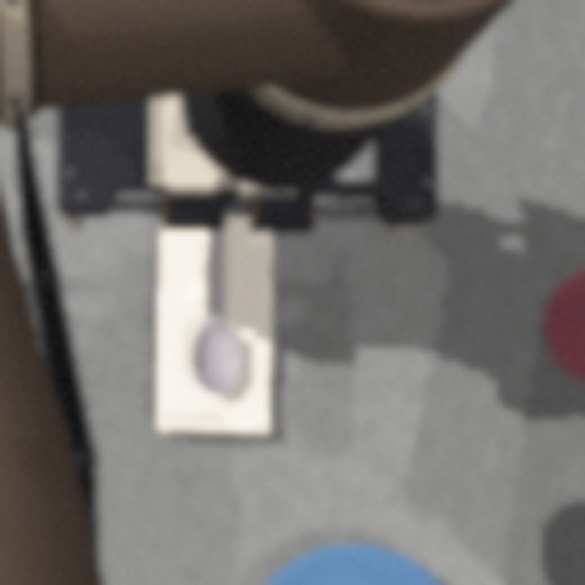

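Run:
```python
from h import *
x,y=698.4,-133.7
bot.line_to((x,y,8.6),15)
bot.move_gripper(22); st("open")
bot.line_to((x,y,60),60); bot.line_to((x,y,240),200)
bot.move_ptp((480,240,290),Q(58)); bot.pause(.1); st()
t=bot.camera("top");s=bot.camera("side")
cv2.imwrite("pics/t4full.png",t[:,:,::-1]);cv2.imwrite("pics/s4full.png",s[:,:,::-1])
cv2.imwrite("pics/t4.png",cv2.resize(t[125:220,340:420,::-1],None,fx=6,fy=6,interpolation=cv2.INTER_CUBIC))
cv2.imwrite("pics/s4.png",cv2.resize(s[210:290,330:430,::-1],None,fx=7,fy=7,interpolation=cv2.INTER_CUBIC))
```

```text
open t14.3 tcp [ 698.4 -133.7    8.5] yaw-2.7 F [-0.3  0.5  0.3] w22.1
 t18.0 tcp [480.6 239.4 289.7] yaw57.9 F [0.1 0.  0.3] w21.9
```

View pics/t4.png

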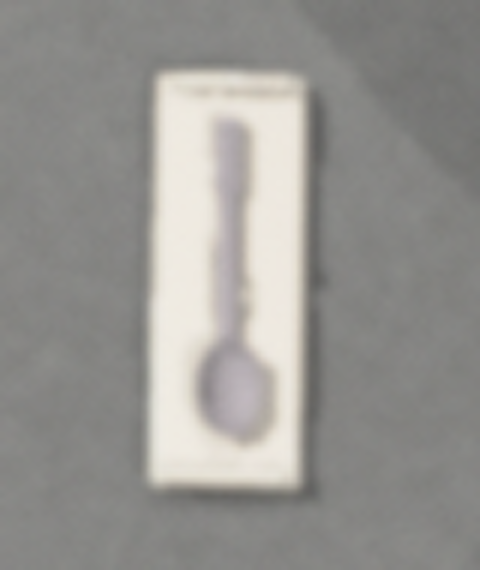

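View pics/s4.png

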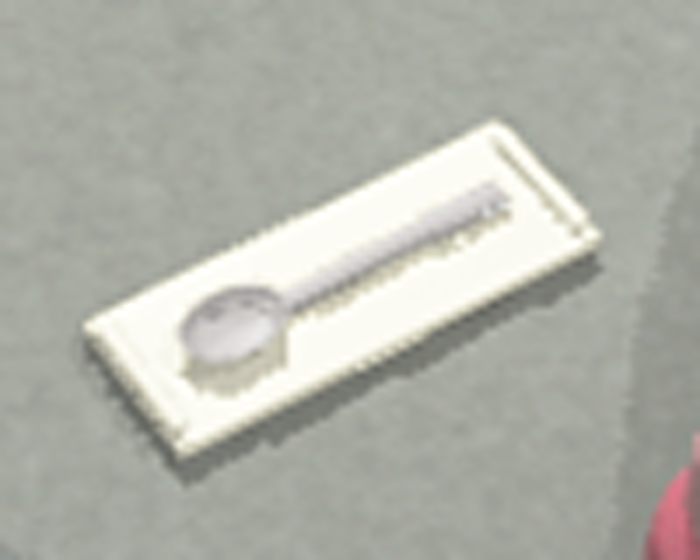

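View pics/t4full.png

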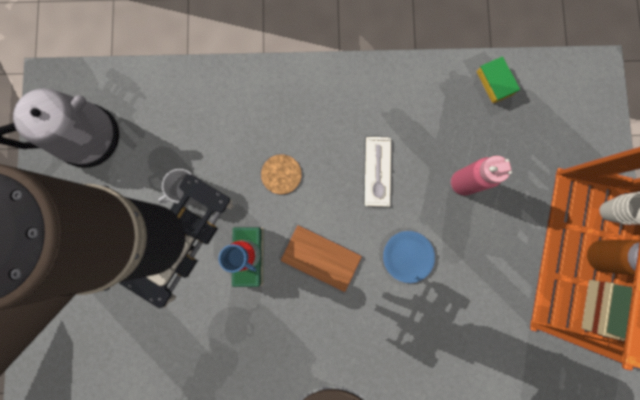

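The spoon lies on the rest between the ridges, about 2° and 1 px (~2 mm) off its centreline, which is good enough. Next I'll measure the cup, lid and tin again without the spoon.

Run:
```python
import cv2
t=cv2.imread("pics/t4full.png");s=cv2.imread("pics/s4full.png")
a=cv2.resize(t[215:295,205:275],None,fx=7,fy=7,interpolation=cv2.INTER_CUBIC)
b=cv2.resize(s[130:222,200:280],None,fx=6,fy=6,interpolation=cv2.INTER_CUBIC)
cv2.imwrite("pics/t5.png",a);cv2.imwrite("pics/s5.png",b)
```

```text
(no output)
```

View pics/t5.png

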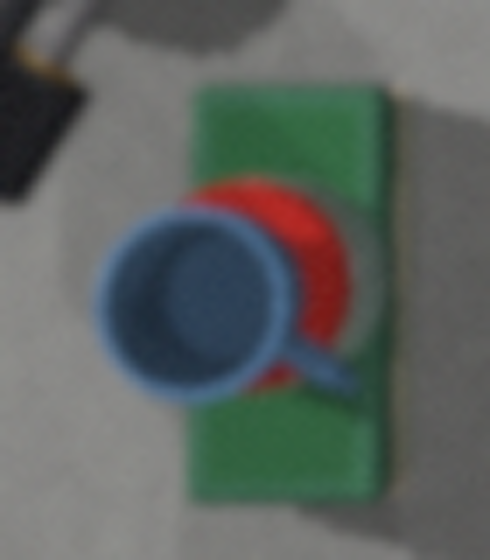

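View pics/s5.png

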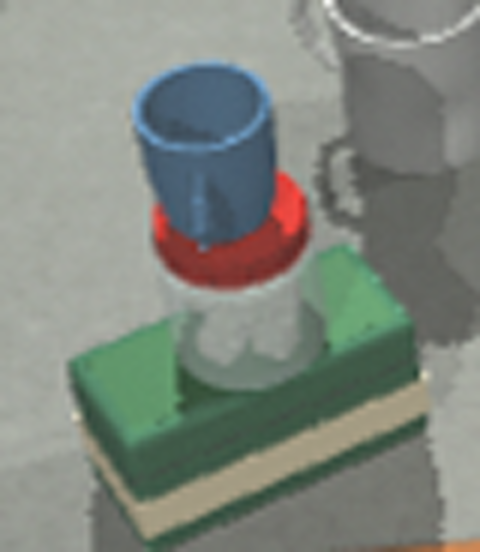

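Run:
```python
from h import *
np.set_printoptions(precision=1,suppress=True)
T=lambda x,y:(x/7+205-.43,y/7+215-.43); S=lambda x,y:(x/6+200-.42,y/6+130-.42)
print("cup",plane("top",T(198,305),204),plane("side",S(203,106),204),"ear",plane("top",T(352,378),188),plane("top",T(347,382),191))
print("ear root",plane("top",T(283,340),193))
print("lid",plane("top",T(243,285),146),plane("side",S(231,212),146))
tc=[plane("top",T(*p),72)[0] for p in((197,90),(385,90),(380,500),(192,500))]; print("tin",*tc,np.mean(tc,0))
sc=[plane("side",S(*p),72)[0] for p in((68,362),(133,445),(413,325),(345,243))]; print("tin",*sc,np.mean(sc,0))
```

```text
cup [[443.5 194.6 204. ]] [[445.5 198.1 204. ]] ear [[421.  153.5 188. ]] [[420.1 154.5 191. ]]
ear root [[432.6 172.5 193. ]]
lid [[447.1 193.8 146. ]] [[448.4 196.  146. ]]
tin [510.2 224.4  72. ] [508.8 161.2  72. ] [373.2 163.8  72. ] [374.7 226.   72. ] [441.7 193.9  72. ]
tin [374.7 227.4  72. ] [376.9 167.3  72. ] [509.4 163.4  72. ] [509.6 225.9  72. ] [442.6 196.   72. ]
```

Run:
```python
from h import *
x,y=444.5,196.4
bot.move_gripper(84,12)
bot.move_ptp((x,y,285),Q(60.5)); bot.line_to((x,y,159),120); bot.pause(.2); st("at")
bot.line_to((x,y,159),30)
bot.move_gripper(60); st(); 
cv2.imwrite("pics/s6.png",cv2.resize(bot.camera("side")[90:230,170:310,::-1],None,fx=4,fy=4,interpolation=cv2.INTER_CUBIC))
cv2.imwrite("pics/t6.png",cv2.resize(bot.camera("top")[210:300,190:280,::-1],None,fx=6,fy=6,interpolation=cv2.INTER_CUBIC))
```

```text
at t21.0 tcp [444.7 196.6 159.6] yaw60.5 F [0.1 0.  0.5] w83.8
 t21.9 tcp [444.5 196.4 159. ] yaw60.5 F [ 0.9 -0.2  0.2] w59.8
```

View pics/s6.png

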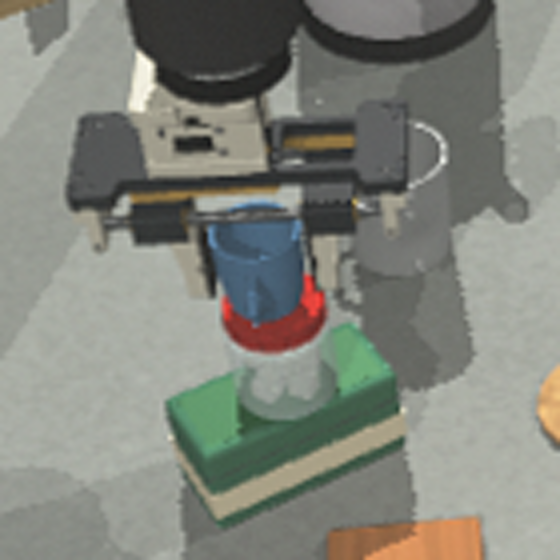

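View pics/t6.png

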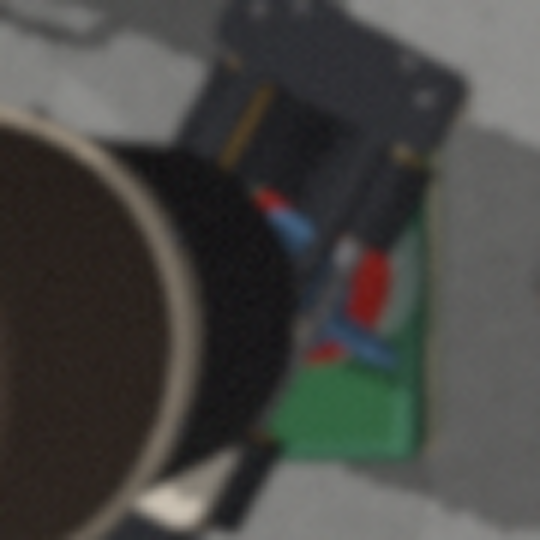

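Run:
```python
from h import *
x,y=444.5,196.4
bot.move_gripper(48,12); st("closed")
bot.line_to((x,y,166),15); bot.pause(.2); st("lift")
bot.line_to((x,y,285),90); st("up")
cv2.imwrite("pics/s7.png",cv2.resize(bot.camera("side")[30:230,150:310,::-1],None,fx=3,fy=3,interpolation=cv2.INTER_CUBIC))
```

```text
closed t22.3 tcp [444.5 196.4 159. ] yaw60.5 F [-0.4 -0.2  0.5] w53.9
lift t23.1 tcp [444.4 196.3 165.9] yaw60.5 F [-0.1 -0.5 -0.8] w54.3
up t24.6 tcp [444.3 196.2 284.4] yaw60.5 F [-0.2  0.7 -1.9] w54.3
```

View pics/s7.png

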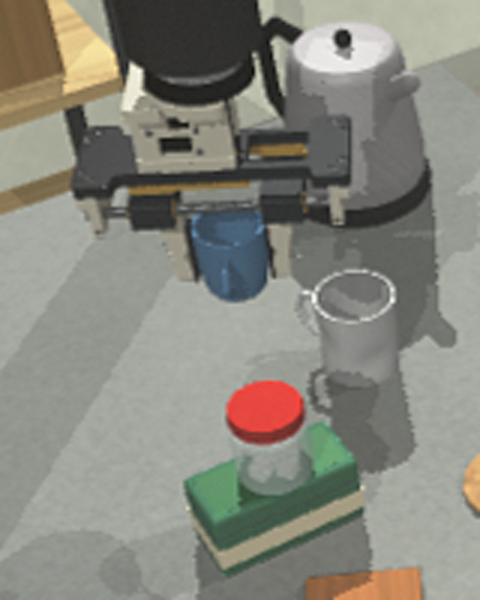

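Run:
```python
from h import *
x,y=431.4,-199.9
bot.move_ptp((x,y,285),Q(60.5)); st("over")
bot.line_to((x,y,45),120); bot.line_to((x,y,22),30); bot.pause(.2); f0=st("22")["contact_force"][2]
for z in (20,19,18.5,18,17.5,17,16.5,16):
    bot.line_to((x,y,z),12); bot.pause(.08); f=st(z)["contact_force"][2]
    if f-f0>2.5: break
```

```text
over t26.1 tcp [ 431.7 -199.4  285. ] yaw60.5 F [ 0.2  0.1 -0.6] w54.4
22 t29.4 tcp [ 431.5 -199.9   22.2] yaw60.5 F [-0.1 -0.1 -0.9] w54.1
20 t29.8 tcp [ 431.4 -199.9   20. ] yaw60.5 F [ 0.1  0.1 -1.4] w54.4
19 t30.1 tcp [ 431.4 -199.9   19. ] yaw60.5 F [ 0.   0.5 -0.8] w54.2
18.5 t30.4 tcp [ 431.4 -199.9   18.5] yaw60.5 F [-0.  -0.4 -1.7] w53.9
18 t30.8 tcp [ 431.5 -199.9   18. ] yaw60.5 F [ 1.  -0.4 -0.8] w54.0
17.5 t31.1 tcp [ 431.4 -199.9   17.9] yaw60.5 F [-1.7  1.2  4.9] w54.1
```

Run:
```python
from h import *
x,y=431.4,-199.9
bot.line_to((x,y,17.9),12); bot.pause(.1)
bot.move_gripper(60); bot.move_gripper(84); st("open")
bot.line_to((x,y,70),60); bot.line_to((x,y,285),180)
bot.move_ptp((447.5,195,285),Q(0)); bot.pause(.1); st()
t=bot.camera("top");s=bot.camera("side")
cv2.imwrite("pics/t8.png",t[:,:,::-1]);cv2.imwrite("pics/s8.png",s[:,:,::-1])
a=cv2.resize(t[215:300,365:455,::-1],None,fx=4.4,fy=4.4,interpolation=cv2.INTER_CUBIC)
b=cv2.resize(s[260:350,280:365,::-1],(394,374),interpolation=cv2.INTER_CUBIC)
cv2.imwrite("pics/c8.png",np.hstack([a,b[:a.shape[0]]]))
```

```text
open t32.5 tcp [ 431.4 -199.9   17.9] yaw60.5 F [-0.2  0.3 -0.2] w84.0
 t36.6 tcp [447.7 194.4 284.9] yaw-0.0 F [ 0.  -0.2  0.4] w84.1
```

View pics/c8.png

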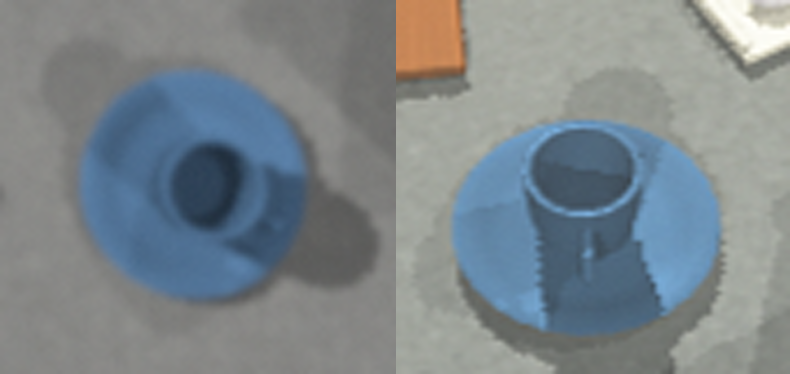

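View pics/s8.png

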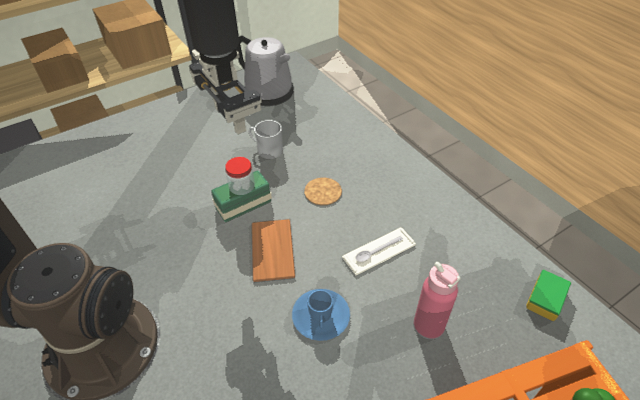

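The cup stands upright in the saucer, with its ear towards the robot, and the jar is alone on the tin. I'll check the cup's centre and measure the lid again.

Run:
```python
from m import *
print("cup",plane("side",(319.9,300.2),63),plane("top",(413.2,256.9),63))
im=cv2.imread("pics/s8.png"); m=mask(im,(0,150,120),(6,255,255),(220,150,40,35))
cv2.imwrite("pics/l8.png",cv2.resize(np.vstack([im[145:215,205:280],cv2.merge([m]*3)[145:215,205:280]]),None,fx=4,fy=4,interpolation=cv2.INTER_CUBIC))
ys,xs=np.nonzero(m); print(xs.min(),xs.max(),ys.min(),ys.max())
```

```text
cup [[ 432.1 -197.9   63. ]] [[ 431.4 -199.3   63. ]]
226 250 157 176
```

View pics/l8.png

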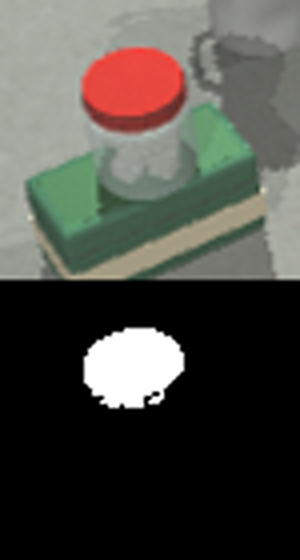

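Run:
```python
from h import *
print(plane("side",(238.2,165.2),146))
x,y=447.5,195
bot.move_gripper(87.5,20)
bot.line_to((x,y,120),140); 
cv2.imwrite("pics/s9.png",cv2.resize(bot.camera("side")[90:240,160:320,::-1],None,fx=4,fy=4,interpolation=cv2.INTER_CUBIC)); st()
```

```text
[[448.15082003 194.90907242 146.        ]]
 t38.4 tcp [447.9 195.4 120.8] yaw0.0 F [ 0.   0.1 -0.1] w87.6
```

View pics/s9.png

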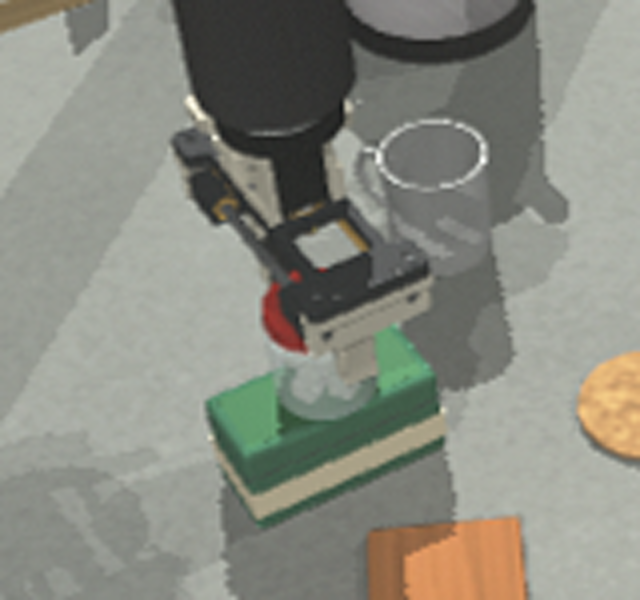

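Run:
```python
from h import *
x,y=447.7,195
bot.line_to((x,y,91),60); st("at")
bot.move_gripper(60,25); st("closed")
bot.line_to((x,y,98),15); bot.pause(.2); st("lift")
bot.line_to((x,y,240),110); st("up")
cv2.imwrite("pics/s10.png",cv2.resize(bot.camera("side")[50:240,160:340,::-1],None,fx=3,fy=3,interpolation=cv2.INTER_CUBIC))
```

```text
at t39.1 tcp [447.7 195.   90.8] yaw0.0 F [-0.1 -0.4  0.1] w87.4
closed t39.5 tcp [447.8 195.   91.2] yaw0.0 F [-0.2 -0.6  2.3] w67.4
lift t40.4 tcp [447.6 194.9  97.9] yaw0.0 F [-0.3  0.1 -2.2] w67.6
up t41.8 tcp [447.4 194.8 239.3] yaw-0.0 F [ 0.1  0.2 -1.5] w67.9
```

View pics/s10.png

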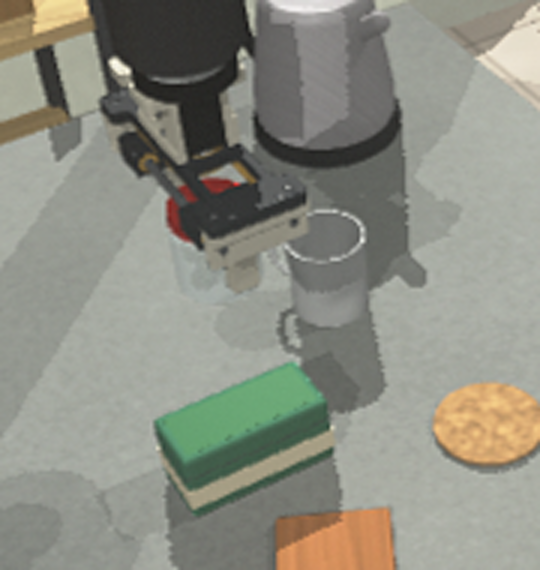

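Run:
```python
from h import *
x,y=647.6,116.3
bot.move_ptp((x,y,240),Q(0)); st("over")
bot.line_to((x,y,50),120); bot.line_to((x,y,29),30); bot.pause(.2); f0=st("29")["contact_force"][2]
for z in (27,26,25.5,25,24.5,24,23.5):
    bot.line_to((x,y,z),12); bot.pause(.08); f=st(z)["contact_force"][2]
    if f-f0>3: break
s=bot.read_state()["tcp_pos"]
bot.line_to((x,y,s[2]),12); bot.pause(.1)
bot.move_gripper(75); bot.move_gripper(87.5); st("open")
bot.line_to((x,y,100),70); bot.line_to((x,y,220),180)
bot.move_ptp((600,300,290),Q(-1)); bot.pause(.1); st()
t=bot.camera("top");s=bot.camera("side")
cv2.imwrite("pics/t11.png",t[:,:,::-1]);cv2.imwrite("pics/s11.png",s[:,:,::-1])
a=cv2.resize(t[145:300,210:370,::-1],None,fx=2.5,fy=2.5,interpolation=cv2.INTER_CUBIC)
b=cv2.resize(s[140:295,200:360,::-1],None,fx=2.5,fy=2.5,interpolation=cv2.INTER_CUBIC)
cv2.imwrite("pics/c11.png",np.hstack([a,b]))
```

```text
over t42.7 tcp [647.7 115.8 239. ] yaw-0.1 F [-0.6  1.1 -1.2] w67.2
29 t45.5 tcp [647.8 116.4  29.3] yaw-0.0 F [-0.3  0.3 -2.5] w67.4
27 t45.9 tcp [647.6 116.3  27. ] yaw0.0 F [ 0.2 -0.1 -2.4] w67.3
26 t46.2 tcp [647.6 116.3  26. ] yaw0.0 F [ 0.5 -0.2 -2.9] w67.4
25.5 t46.6 tcp [647.6 116.3  25.5] yaw0.0 F [ 0.1 -1.  -2.5] w67.8
25 t46.9 tcp [647.7 116.3  25.3] yaw0.0 F [-0.6 -0.8  1.6] w67.7
open t48.2 tcp [647.6 116.3  25.3] yaw0.0 F [ 0.2  0.4 -0.3] w87.1
 t51.1 tcp [600.  299.  288.9] yaw-1.1 F [ 0.3 -0.5 -0.2] w87.5
```

View pics/c11.png

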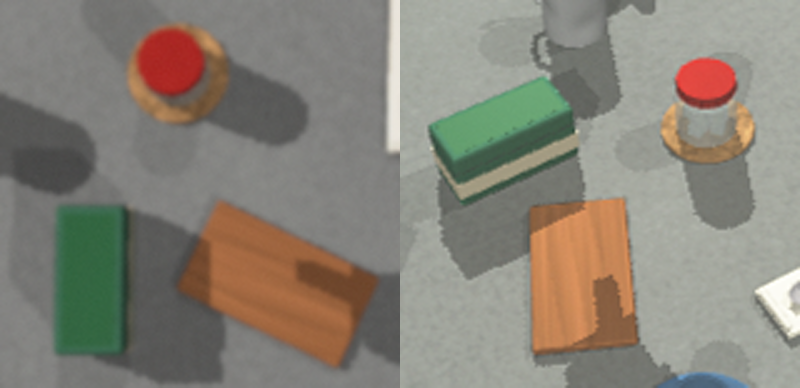

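The jar stands on the coaster, and both the tin and the board are fully visible. Now I'll measure the tin's top face and the board precisely, and check the jar.

Run:
```python
from m import *
for n in C:
    im=cv2.imread("pics/%s11.png"%n[0]); s=n=="side"
    m=mask(im,(60,50,20 if not s else 90),(95,255,255),(205,165,70,60) if s else (220,220,50,75))
    print(n,"tin",rect(n,m,72)[0], "board",rect(n,mask(im,(5,90,30),(20,255,255),(245,212,55,75) if s else (275,220,90,75)),10)[0])
    r=mask(im,(0,150,150) if s else (0,150,60),(6,255,255),(465//1 if 0 else 300,155,60,40) if s else (250,145,60,50))
    print("lid",rect(n,r,80)[2])
    ys,xs=np.nonzero(m);print(xs.min(),xs.max(),ys.min(),ys.max())
```

```text
side tin ((441.1489562988281, 182.28488159179688), (91.199462890625, 141.00714111328125), 89.64080810546875) board ((431.71453857421875, 17.797508239746094), (183.46878051757812, 99.27149963378906), 63.124183654785156)
lid ((646.9517211914062, 117.31771850585938), (59.13881301879883, 60.880062103271484), 60.36025619506836)
212 270 171 221
top tin ((442.2330017089844, 193.54812622070312), (65.78915405273438, 137.4264678955078), 89.603759765625) board ((431.7580871582031, 18.954444885253906), (179.17391967773438, 99.62897491455078), 63.327579498291016)
lid ((645.1036987304688, 115.76058959960938), (60.80078887939453, 62.03326416015625), 154.28250122070312)
232 260 227 286
```

Run:
```python
from h import *
x,y=442.3,194.8
bot.move_ptp((x,y,200),Q(-0.6)); st()
bot.line_to((x,y,80),120); bot.line_to((x,y,18),70); bot.pause(.1); st("at")
bot.line_to((x,y,18),20)
bot.move_gripper(74,30); bot.move_gripper(58,30); st("closed")
bot.line_to((x,y,25),15); bot.pause(.2); st("lift")
bot.line_to((x,y,110),90); st("up")
cv2.imwrite("pics/s12.png",cv2.resize(bot.camera("side")[100:300,160:360,::-1],None,fx=3,fy=3,interpolation=cv2.INTER_CUBIC))
```

```text
t52.1 tcp [443.  194.9 200.8] yaw-0.6 F [0.6 0.1 0.4] w87.4
at t54.4 tcp [442.6 195.1  18.5] yaw-0.6 F [ 0.7  0.7 -0.3] w87.8
closed t55.4 tcp [442.3 194.8  18. ] yaw-0.6 F [ 0.9  0.2 -0.7] w65.6
lift t56.2 tcp [442.2 194.7  24.9] yaw-0.6 F [-0.2 -0.2 -1.8] w65.5
up t57.3 tcp [441.9 194.5 109.4] yaw-0.6 F [-0.2 -0.3 -3.4] w65.8
```

View pics/s12.png

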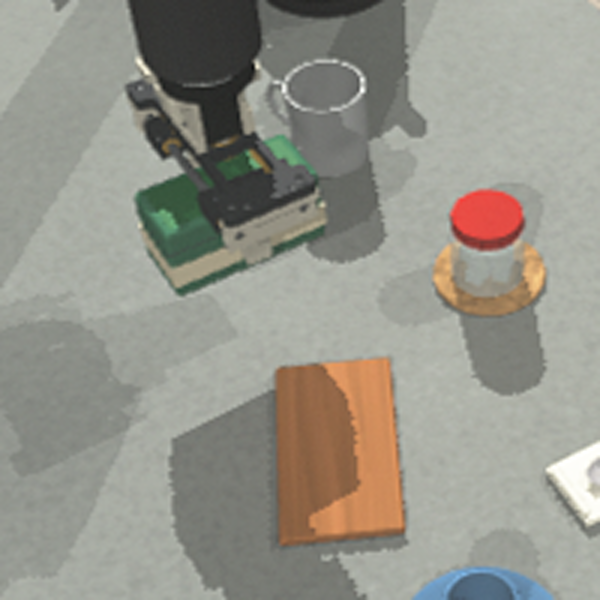

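Run:
```python
from h import *
bot.line_to((442.3,194.8,150),90)
x,y=431.8,18.4
bot.move_ptp((x,y,150),Q(63.2)); st("over")
bot.line_to((x,y,50),90); bot.line_to((x,y,32),30); bot.pause(.2); f0=st("32")["contact_force"][2]
for z in (30,29,28.5,28,27.5,27,26.5):
    bot.line_to((x,y,z),12); bot.pause(.08); f=st(z)["contact_force"][2]
    if f-f0>3: break
s=bot.read_state()["tcp_pos"]
bot.line_to((x,y,s[2]),12); bot.pause(.1)
bot.move_gripper(72); bot.move_gripper(87.5); st("open")
bot.line_to((x,y,110),70); bot.line_to((x,y,240),150)
bot.move_ptp((560,320,330),Q(0)); bot.pause(.1); st()
t=bot.camera("top");s=bot.camera("side")
cv2.imwrite("pics/t13.png",t[:,:,::-1]);cv2.imwrite("pics/s13.png",s[:,:,::-1])
```

```text
over t59.3 tcp [431.9  18.6 149.8] yaw63.1 F [ 1.1 -0.3 -2.4] w65.8
32 t61.5 tcp [431.9  18.5  32.2] yaw63.2 F [-0.2  0.2 -2. ] w65.8
30 t61.9 tcp [431.8  18.4  30. ] yaw63.2 F [ 0.7 -0.7 -2.7] w65.9
29 t62.2 tcp [431.8  18.4  29. ] yaw63.2 F [ 0.5  0.3 -2.5] w65.8
28.5 t62.5 tcp [431.8  18.4  28.5] yaw63.2 F [-0.5 -0.8 -2.9] w66.0
28 t62.9 tcp [431.8  18.4  28. ] yaw63.2 F [-0.2  0.3 -2.4] w65.8
27.5 t63.2 tcp [431.8  18.4  28. ] yaw63.2 F [-3.5  1.2  7.4] w65.9
open t64.5 tcp [431.8  18.4  28. ] yaw63.2 F [ 0.  -1.4 -0.1] w87.4
 t68.2 tcp [559.9 319.1 330. ] yaw-0.0 F [ 0.1 -0.5  0.3] w87.3
```

View pics/t13.png

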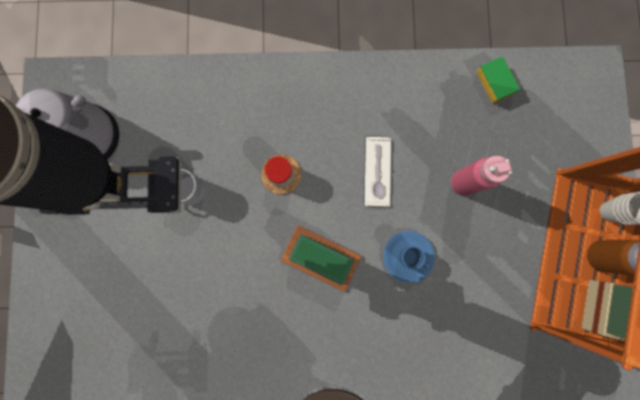

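View pics/s13.png

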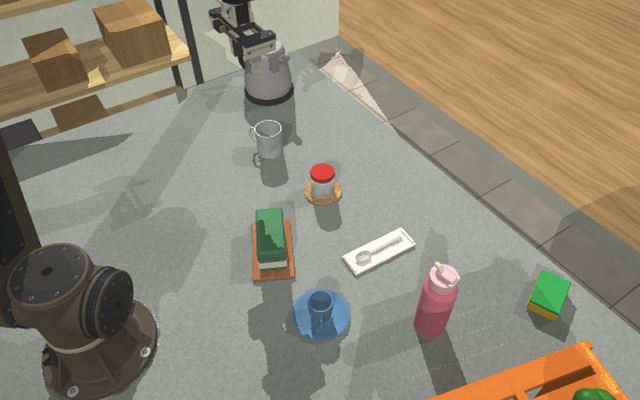

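Run:
```python
from m import *
for n in C:
    im=cv2.imread("pics/%s13.png"%n[0]); s=n=="side"
    m=mask(im,(60,50,20 if not s else 90),(95,255,255),(235,190,75,95) if s else (270,215,95,85))
    print(n,"tin",rect(n,m,82)[0])
    im0=cv2.imread("pics/%s0.png"%n); P=((155,60,40),(179,255,255))
    for i in(im0,im): 
        ys,xs=np.nonzero(mask(i,*P,(400,255,70,90) if s else (440,150,75,50))); print("flask",xs.mean(),ys.mean())
    r=(245,115,45,50) if s else (155,165,45,45)
    x,y,w,h=r; print("mugdiff",np.abs(im0[y:y+h,x:x+w].astype(int)-im[y:y+h,x:x+w]).mean())
t=cv2.imread("pics/t13.png");s=cv2.imread("pics/s13.png")
cv2.imwrite("pics/c13.png",np.hstack([cv2.resize(t[215:300,270:370],None,fx=4,fy=4,interpolation=cv2.INTER_CUBIC),cv2.resize(s[200:285,230:330],None,fx=4,fy=4,interpolation=cv2.INTER_CUBIC)]))
```

```text
side tin ((429.5189514160156, 12.677467346191406), (150.95486450195312, 63.768314361572266), 62.65767288208008)
flask 434.1272624434389 307.9179864253394
flask 434.1332958380203 307.7902137232846
mugdiff 8.940296296296296
top tin ((432.36328125, 18.089866638183594), (134.60614013671875, 60.909278869628906), 63.05535888671875)
flask 479.19113756613757 175.71097883597884
flask 479.1446499339498 175.7225891677675
mugdiff 35.80115226337448
```

View pics/c13.png

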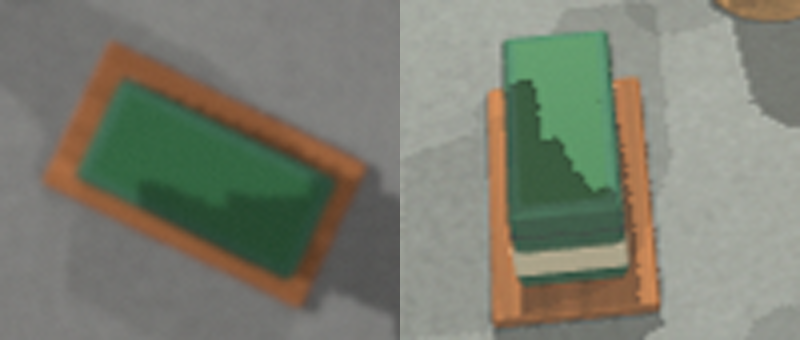

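Run:
```python
from h import *
st(); print(bot.close_job())
```

```text
t68.3 tcp [560.  319.1 330.3] yaw-0.0 F [-0.6  0.3 -0.2] w87.8
the job is handed in; nothing more can be done
None
```

I took the stack apart in the order you gave and laid everything out. Each piece was lowered until it touched before I let go, and I handed the job in at 68 s with the gripper open and clear.

How each thing sits, by the last camera checks:
- **Spoon:** it lies lengthwise on the rest between the ridges, about 2° and 2 mm off the centreline. I didn't correct that.
- **Cup:** it stands upright on the saucer, about 1–2 mm from the middle.
- **Jar:** it stands on the coaster, about 1–2 mm from the middle.
- **Tin:** it is square on the board, within 1 mm and 0.5° by the top view. The side view put it about 6 mm away, but its mask also took in part of the tin's side wall, so I went by the top view.
- **Flask and mug:** the flask is unchanged, to within 0.2 px. The mug check was inconclusive: the image comparison with the start differed in both views, most in the top one, where the arm and its shadow covered part of the mug. By eye it stands in the same place in the side view, and the arm never came near it.

The two cameras disagreed by 1–3 mm throughout, so I used their mean for most positions.

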